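Free the swing bolt of a stone-carving clamp

ROBOT

A 6-joint arm with a two-finger parallel gripper is mounted at the origin on the work surface. World frame = base frame: x ahead of the robot, y to its left, z up, the work surface at z = 0. Lengths are in m, angles in rad, forces in N, time in s.
With the tool pointing down it reaches from about 0.325 to 0.925 m from the base axis. Payload 3.1 kg.
Tool frame: the origin (TCP) lies at the very end of the fingers, on their centre line; the grasp point (between the pads) lies ctrl.grip_depth behind it (ctrl.grip_depth is the distance from the TCP to the grasp point, in m); z points along the fingers, y is the direction in which the jaws open and shut (so a half turn about z gives the same grasp; the last joint's range is limited). The gripper opens to 85 mm and grips with 20 to 120 N. Pads are 22 mm wide; open, the fingers measure 114 mm over their backs; the gripper's body (76 mm by 85 mm) begins 54 mm behind the grasp point. The pads swing forward as they close: fully open they stand 13 mm farther back than shut.
Start: joints at [1.068, 0.217, 1.613, -0, 1.311, -0.112], TCP at [0.238, 0.578, 0.231] pointing down, gripper open.
Joint ranges: [-2.75, 2.75], [-0.78, 2.1], [0.31, 2.55], [-1.13, 4.27], [0.13, 2.63], [-2.58, 2.58]. Speed limits (rad/s): [2.79, 2.79, 3.14, 3.14, 3.14, 3.14].

INTERFACE

Orientations are given as a unit quaternion [x, y, z, w].
In Python, from plant import monitor, imaging, job, spot_in, trace, ctrl gives the robot as it stands.
- The arm moves only by the tool drive_tool, never from a script. Its argument "targets" is a list of rows, each a list of 4 numbers: the shift along the tool's x, y, z in units of 30 mm (1.0 is 30 mm), then the turn about the tool's z in units of 5 degrees (1.0 is 5 degrees). A call has 1 to 8 rows; each row is the pose to reach, as a shift and turn from the pose measured when the call began, along the tool's axes at that moment; what a row does not reach only later rows make up. A row lasts 1/10 s, in which the tool goes at most 50 mm and 8.59 degrees, less where a joint would pass 70% of its speed; a pose out of reach is approached as far as the arm can. A call with a gripper value outside its range is refused whole. "gripper" is the opening, from 0 (shut) to 1 (fully open), set as the call begins (left out, the last holds). The fingers move at their own pace and stop on an object; "newtons" is the grip in N (left out, the last holds). Time passes only in rows, so rows that repeat a pose let the fingers close. It gives the time, the measured TCP pose, the force and the opening at its end, in the units of the state.
- monitor.observe(): the state, without advancing time (a new reading comes with each control period).
- imaging.get_image(name): name is "scene" or "top" or "wrist"; returns a dict with "frame" (400x640x3 uint8, red, green, blue), "fx", "fy", "cx", "cy" (pixels), "distortion" ([k1, k2, p1, p2, k3] as OpenCV has them; the pictures are not rectified), "world_to_cam" (4x4, takes a point from world to camera coordinates). Camera axes: x right, y up, looking along -z (the intrinsics and any distortion apply to the point x, -y, -z); pixel columns grow to the right and rows downward; lengths in m; the calibration is good to about 2 mm. A picture is of the moment at which its call begins. There is no depth.
- job.close_job(): hands the job in, once; it reports no verdict.
Trained networks look in a picture, given as the dict that the camera call returned (one of the last four; its "shot" number tells which), for a name from the list of things; names that differ only in an ending like _2 or _b are one class to them, and where a whole thing is asked for, a point or a joint stands for the part that bears it (a point fixed in the world has none). Each returns a list of dicts, best first, with "score" (0 to 1); they miss things now and then, are a little off and sometimes report something else, mostly with a low value. They report only what shows in the picture. A call takes as long as a camera call.
- spot_in(picture, name): "at" ([x, y, z] in m, in the coordinates of the camera as it stood for that picture, good to about 4 mm: the middle of the surface that is visible of it).
- trace(picture, name): "region" (400x640 bool, what is visible of it).
The state is a dict: "clock": time; "qpos": joint angles; "qd": joint speeds; "joint_torque": joint torques, N m; "tcp_pos": TCP position; "orientation": TCP orientation; "ft_force": force on the tool from outside, world axes, zero at the start; "ft_torque": the same for the moment, N m; "gripper_width": opening from 0.0 (shut) to 1.0 (fully open).
Only numpy, scipy, OpenCV 4.12 (cv2) and the standard library are available. Lean on these libraries where they do the work, as an engineer would, in place of code of your own. Each camera call takes 0.05 s, during which the arm holds its last target. There are 200 camera calls.

TASK

Unlatch the carving clamp so that the stone can be taken out: unscrew its wing nut (counter-clockwise seen from above) until the washer under it lines up with the notches of the two keeper plates, then swing the hinged eyebolt out through them and right down onto its stop. Find the height by feel, pulling gently: never force the washer against the keeper plates, and leave the other things on the bench as they are.

Things in the scene. Friction and masses are not known exactly. Their poses are not given: they have to be found in the camera images.
- fixture: Carving clamp of dark steel, bolted down: base 100 x 220 x 15 mm, a marble blank under a flat strap 48 mm wide, its top 110 mm above the bench. Origin under the middle, on the bench; z up. The strap runs along y: hinge posts at y = +98 mm (110 mm high); at the -y end two fork prongs (end at y = -105 mm) with a 15 mm slot open to -y; the eyebolt stands in it at y = -85 mm.
- pivot (a point): The eyebolt's hinge pin, 85 mm along the clamp's -y from its origin, 30 mm above the bench; axes of the clamp. The eyebolt swings about this point's x axis, outwards and down towards its -y.
- eyebolt (a joint): Swing of the steel eyebolt (8 mm rod), rad: 0 upright in the slot, 1.45 lying out along the clamp's -y against its stop. Its stiff pivot (0.3 N m, about 3 N at the nut) keeps it where it is left. Unless the washer is level with the notches it butts against the keeper plates within the first 0.1 rad; once past them the bolt swings freely.
- wingnut (a joint): Turn of the wing nut on the eyebolt, rad: 0 screwed down on the fork, grows counter-clockwise seen from above (loosening). Its quick thread lifts it 10 mm a turn (1.6 mm per rad) against a steady friction of 0.2 N m; it does not run back by itself and can turn up to 5 rad.
- washer_face (a point): Middle of the underside of the captive washer (30 mm along the clamp's x, 16 along y, 5 thick) under the nut, on the bolt's axis, 80 mm from the pivot when screwed down. It rises with the nut but does not turn; z along the bolt. The bolt comes free when this point has risen 0.3 to 1.0 mm above the notches' lower edges; lower or higher, the washer butts on the plates.
- wings (a point): Grip point of the wing nut: on its axis, 36 mm above the washer's underside, midway up the wings. The two flat wings run along this point's x, 58 mm across in all, 12 mm thick along y (so is the hub between them), 22 to 49 mm above the washer's underside; below them the hub, a flange 18 mm across and the washer. z along the bolt, away from the pivot.
- keeper: Two steel keeper plates on the prongs, 10 to 13 mm outwards (-y) of the bolt's upright axis, 2 mm ahead of the washer, 7.5 to 23 mm either side of the slot's middle. Each has a 5.8 mm high notch, its lower edge 1 to 5 mm above the fork's top, set anew every time (both alike, not measured). Over 40 N on them does harm. Origin on the bolt's axis at the fork's top; clamp's axes.
- ear_defenders: Bystander, ear defenders: red cups with a black band, 130 mm wide; origin under its middle on the bench. Leave alone.
- safety_glasses: Bystander, safety glasses: black frame, 140 mm wide; origin under its middle on the bench. Leave alone.
- sanding_disc: Bystander, sanding disc: paper disc 100 mm across, 5 mm thick, beside the clamp; origin under its middle on the bench. Leave alone.
- backing_pad: Bystander, backing pad: black rubber pad 112 mm across, 30 mm high; origin under its middle on the bench. Leave alone.
- scribe: Bystander, scribe: red square pencil-like stick 155 mm long, 9 mm thick, beside the clamp; origin under its middle on the bench. Leave alone.
- chisel: Bystander, chisel: wooden handle, 210 mm long; origin under its middle on the bench. Leave alone.
- rubbing_block: Bystander, rubbing block: terracotta-coloured block 60 x 90 x 30 mm; origin under its middle on the bench. Leave alone.
- marble_offcut: Bystander, marble offcut: 55 x 40 x 28 mm, beside the clamp; origin under its middle on the bench. Leave alone.

How it is judged:
On the way, in this order (a step that is already met when the one before it is completed fails the run):
1. the wing nut has been unscrewed at least 0.6 rad with the eyebolt still in the fork (value of joint wingnut above 0.6 rad and value of joint eyebolt below 0.3 rad), for 0.1 s.
2. the eyebolt has been swung out of the fork (value of joint eyebolt above 0.6 rad), for 0.1 s.
At the end, for the whole second after the job is handed in: The eyebolt lies swung out and down at or near its stop (joint above 1.3 rad of 1.45), at rest, its wing nut still on it and unscrewed (above 0.6 rad) (value of joint eyebolt above 1.3 rad and not (velocity of joint eyebolt above 0.1 rad/s) and value of joint wingnut above 0.6 rad); the robot touches nothing.
It fails at once if the nut (or anything else) is pressed against the keeper plates with more than 40 N (contact force between keeper and anything else above 40 N).
It fails at once if a thing lying about on the bench is shoved more than 30 mm (distance of any of ear_defenders, safety_glasses, sanding_disc, backing_pad, scribe, chisel, rubbing_block, marble_offcut from where it was at the start of the episode above 0.03 m).
It also fails if it takes over 72 s, if anything falls off the work surface, if the arm or the gripper's body presses on something with over 40 N, if the wrist force passes 120 N, or if a joint passes its speed limit or range.

## Working session

There is one attempt and no reset: what is moved stays moved. The work goes in short steps, Python scripts to look and compute and a tool call to move; the robot and the scene stay as the last step left them, time stands still between calls to the robot, and variables do not carry over. Pictures are saved under pics/ and viewed, about 8 in all and at most 12, crops included, and the job is handed in when it is done.

Besides the shell and the picture viewer there is one more tool, called after "Call:" as name([rows], argument=value, ...), one row to a line, values as JSON. drive_tool: Moves the arm, as the interface text tells. Its arguments: {"type":"object","properties":{"targets":{"type":"array","items":{"type":"array","items":{"type":"number"}}},"gripper":{"type":"number"},"newtons":{"type":"number"}},"required":["targets"]}

```bash
mkdir -p pics; ls; cat > h.py <<'E'
import numpy as np,cv2
from scipy.spatial.transform import Rotation as R
from plant import monitor, imaging, job, spot_in, trace, ctrl
def w(pic,p):
    return (np.linalg.inv(np.array(pic["world_to_cam"]))@np.r_[p,1])[:3]
def save(pic,n):
    cv2.imwrite("pics/"+n,np.ascontiguousarray(pic["frame"][:,:,::-1]))
def proj(pic,P):
    P=np.atleast_2d(P);c=(np.array(pic["world_to_cam"])@np.c_[P,np.ones(len(P))].T).T[:,:3]
    c=c*[1,-1,-1]
    K=np.array([[pic["fx"],0,pic["cx"]],[0,pic["fy"],pic["cy"]],[0,0,1]])
    return cv2.projectPoints(c.reshape(-1,1,3),np.zeros(3),np.zeros(3),K,np.array(pic["distortion"],float))[0][:,0]
E
python3 - <<'E'
from h import *
print(ctrl.grip_depth, monitor.observe())
for n in ["scene","top"]:
    p=imaging.get_image(n);save(p,n+"0.png")
    for t in ["fixture","eyebolt","wingnut","wings","washer_face","keeper","pivot","ear_defenders","safety_glasses","sanding_disc","backing_pad","scribe","chisel","rubbing_block","marble_offcut"]:
        try:print(n,t,[(np.round(w(p,d["at"]),3),round(d["score"],2)) for d in spot_in(p,t)[:2]])
        except Exception as e:print(t,e)
E
```

```text
pics
0.0187 {'clock': 0.0, 'qpos': array([ 1.06779294e+00,  2.17784051e-01,  1.61490842e+00, -1.01212062e-05,
        1.31131416e+00, -1.12217708e-01]), 'qd': array([-1.12061764e-03, -3.94572190e-04, -1.37472823e-03, -2.60834700e-04,
        1.14972232e-04,  2.74937257e-05]), 'joint_torque': array([ 1.71175870e-04, -3.96841156e+01, -3.03857017e+01, -2.25403039e-05,
        9.32794501e-03,  1.22480722e-05]), 'tcp_pos': array([0.23767142, 0.57717021, 0.22996317]), 'orientation': array([ 1.94150495e-01,  9.80971013e-01, -1.15180906e-03, -3.60793403e-04]), 'ft_force': array([-0.11255666, -0.52118067, -0.09845197]), 'ft_torque': array([ 0.0166232 , -0.04091729,  0.01150781]), 'gripper_width': 1.003927605230877}
scene fixture [(array([0.612, 0.165, 0.093]), 0.8)]
scene eyebolt [(array([0.542, 0.049, 0.141]), 0.64)]
scene wingnut [(array([0.54 , 0.049, 0.144]), 0.61), (array([0.611, 0.164, 0.088]), 0.41)]
scene wings [(array([0.625, 0.161, 0.095]), 0.6), (array([0.697, 0.069, 0.001]), 0.6)]
scene washer_face [(array([0.544, 0.049, 0.142]), 0.47)]
scene keeper [(array([0.529, 0.042, 0.111]),
[... 871 characters left out ...]
er [(array([0.398, 0.447, 0.024]), 0.36)]
top pivot [(array([0.581, 0.114, 0.107]), 0.81), (array([ 0.787, -0.066,  0.011]), 0.57)]
top ear_defenders [(array([0.729, 0.319, 0.051]), 0.63), (array([ 0.412, -0.402,  0.028]), 0.21)]
top safety_glasses [(array([ 0.412, -0.4  ,  0.029]), 0.74), (array([0.577, 0.118, 0.106]), 0.64)]
top sanding_disc [(array([0.701, 0.07 , 0.004]), 0.62)]
top backing_pad [(array([ 0.786, -0.066,  0.011]), 0.73)]
top scribe [(array([0.532, 0.186, 0.008]), 0.43)]
top chisel [(array([ 0.633, -0.381,  0.013]), 0.76)]
top rubbing_block [(array([0.399, 0.445, 0.029]), 0.68)]
top marble_offcut [(array([0.73 , 0.145, 0.019]), 0.57), (array([ 0.633, -0.377,  0.014]), 0.31)]
```

```bash
python3 - <<'E'
from h import *
a=cv2.imread("pics/top0.png");p=imaging.get_image("top")
print(proj(p,[[.54,.045,.155],[.58,.116,.11]]))
u=proj(p,[[.57,.1,.11]])[0].astype(int)
c=a[max(0,u[1]-75):u[1]+75,max(0,u[0]-100):u[0]+100]; print(u,np.array(p["world_to_cam"]).round(3))
cv2.imwrite("pics/c1.png",np.vstack([cv2.resize(cv2.imread("pics/scene0.png"),(480,300)) if 0 else cv2.resize(c,(600,450),interpolation=cv2.INTER_CUBIC)]))
E
```

```text
[[313.36458471 206.55929473]
 [293.10018475 195.5866337 ]]
[297 198] [[ 0.019 -1.    -0.003  0.002]
 [ 0.993  0.019  0.115 -0.594]
 [-0.115 -0.005  0.993 -1.448]
 [ 0.     0.     0.     1.   ]]
```

View pics/scene0.png

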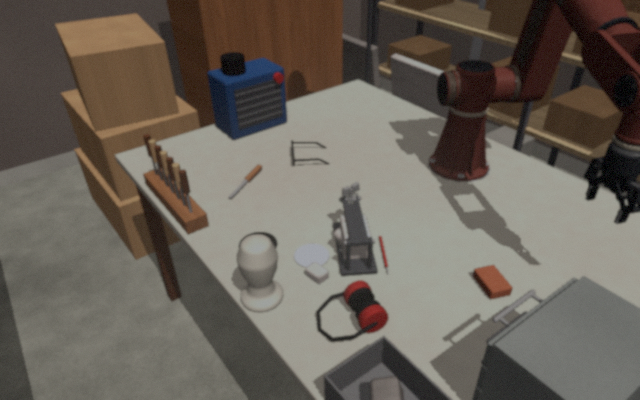

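View pics/c1.png

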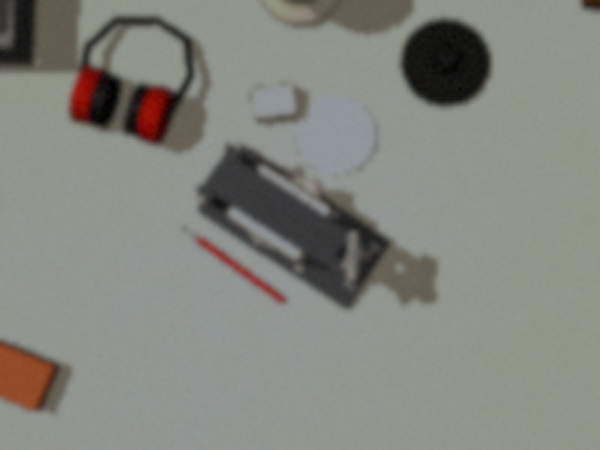

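The scene picture shows the clamp at about (355,235), with its bolt end at (350,190). In the top crop the wings run from (352,232) to (348,285), nearly along world x, and the area on the swing-out side is clear. I'll move above the nut and pre-turn the wrist so it has the full counter-clockwise range.

Call:
drive_tool([
  [-4,-3,-2,1.7],
  [-16,-12.6,-2,30],
  [-16,-12.6,-2,30],
  [-16,-12.6,-2,30],
  [-16,-12.6,-2,30],
  [-16,-12.6,-2,30],
  [-16,-12.6,-2,30],
  [-16,-12.6,-2,30],
], gripper=1, newtons=60)

```text
clock: 2.45
tcp_pos: [0.4331, 0.2317, 0.276]
orientation: [0.716, 0.698, 0.001, 0.0]
ft_force: [0.3, 0.3, 0.2]
gripper_width: 0.999
```

Call:
drive_tool([
  [-6.1,3.7,0,16.7],
  [-6.1,3.7,0,16.7],
  [-6.1,3.7,0,16.7],
  [-6.1,3.7,0,16.7],
  [-6.1,3.7,0,16.7],
  [-6.1,3.7,0,16.7],
  [-6.1,3.7,0,16.7],
  [-6.1,3.7,0,16.7],
])

```text
clock: 3.25
tcp_pos: [0.5398, 0.0456, 0.276]
orientation: [0.985, 0.172, 0.0, -0.0]
ft_force: [0.3, -0.3, 0.3]
gripper_width: 0.999
```

```bash
python3 - <<'E'
from h import *
p=imaging.get_image("wrist");save(p,"w1.png")
s=monitor.observe();print(s["tcp_pos"],s["orientation"],s["qpos"])
for t in ["fixture","eyebolt","wingnut","wings","washer_face","keeper"]:
    print(t,[(np.round(w(p,d["at"]),4),round(d["score"],2)) for d in spot_in(p,t)[:2]])
E
```

```text
[0.5397214  0.04580468 0.27604537] [ 9.85429024e-01  1.70086433e-01  4.47457258e-04 -2.09584519e-04] [-4.52709783e-02  3.60844915e-03  1.76228485e+00  6.13102880e-04
  1.37491522e+00  1.18357145e+00]
fixture [(array([0.5995, 0.122 , 0.1082]), 0.56)]
eyebolt [(array([0.5384, 0.048 , 0.151 ]), 0.76)]
wingnut []
wings [(array([0.5373, 0.046 , 0.1562]), 0.57)]
washer_face [(array([0.538 , 0.0475, 0.1535]), 0.92)]
keeper [(array([0.5532, 0.0234, 0.11  ]), 0.84)]
```

View pics/w1.png

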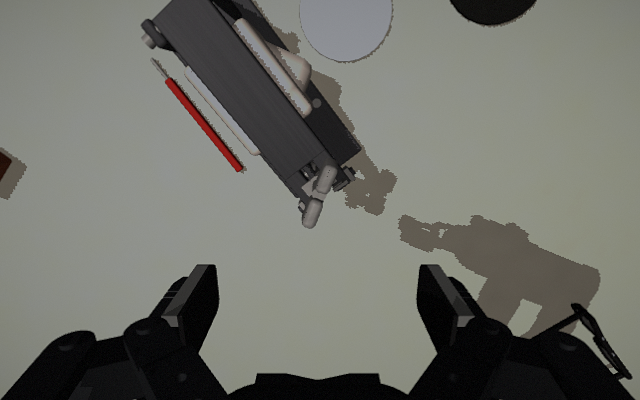

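The wings run from about (328,170) to (311,222), and the fork and keepers lie around (300-350,170-205). The jaws straddle the image centre line below. Next I'll get the exact wing axis and clamp yaw from masks.

```bash
cat >> h.py <<'E'
def unproj(pic,uv,z):
    K=np.array([[pic["fx"],0,pic["cx"]],[0,pic["fy"],pic["cy"]],[0,0,1]])
    n=cv2.undistortPoints(np.array(uv,float).reshape(-1,1,2),K,np.array(pic["distortion"],float))[:,0]
    C=np.linalg.inv(np.array(pic["world_to_cam"]));d=np.c_[n[:,0],-n[:,1],-np.ones(len(n))]@C[:3,:3].T;o=C[:3,3]
    return o+d*((z-o[2])/d[:,2])[:,None]
E
python3 - <<'E'
from h import *
p=imaging.get_image("wrist")
for t in ["wings","keeper","fixture"]:
    for r in trace(p,t)[:1]:
        m=np.array(r["region"]).astype(np.uint8);ys,xs=np.nonzero(m)
        z={"wings":.152,"keeper":.118,"fixture":.11}[t]
        c,hw,a=cv2.minAreaRect(np.c_[xs,ys].astype(np.float32))
        box=cv2.boxPoints((c,hw,a));print(t,round(r["score"],2),m.sum(),c,hw,a);print(unproj(p,box,z).round(4)[:,:2],unproj(p,[c],z).round(4))
f=p["frame"][140:250,250:410,::-1];cv2.imwrite("pics/c2.png",cv2.resize(np.clip(f.astype(float)*1.5,0,255).astype(np.uint8),(800,550),interpolation=cv2.INTER_CUBIC))
# strap right-long edges in picture -> yaw
g=unproj(p,[[181,2],[316,163],[145,28],[295,195],[237,17],[308,112]],.11);d=g[1::2]-g[::2];print(np.degrees(np.arctan2(d[:,1],d[:,0])))
E
```

```text
wings 0.97 1223 (317.98834228515625, 191.64505004882812) (21.972900390625, 73.6724853515625) 23.02549171447754
[[0.5098 0.0567]
 [0.5709 0.0542]
 [0.5701 0.0369]
 [0.5084 0.0384]] [[0.5408 0.0465 0.152 ]]
keeper 0.67 291 (327.3680419921875, 190.3292694091797) (16.58101463317871, 67.36712646484375) 52.30575942993164
[[0.5129 0.058 ]
 [0.5655 0.0265]
 [0.5576 0.0135]
 [0.5041 0.0449]] [[0.5356 0.0355 0.118 ]]
fixture 0.7 21430 (263.3763732910156, 93.46855163574219) (267.2684020996094, 109.39614868164062) 49.474891662597656
[[ 0.6078  0.2295]
 [ 0.679   0.1793]
 [ 0.5808 -0.0099]
 [ 0.4894  0.037 ]] [[0.595  0.1163 0.11  ]]
[-120.1917723  -119.66855081 -122.42646585]
```

View pics/c2.png

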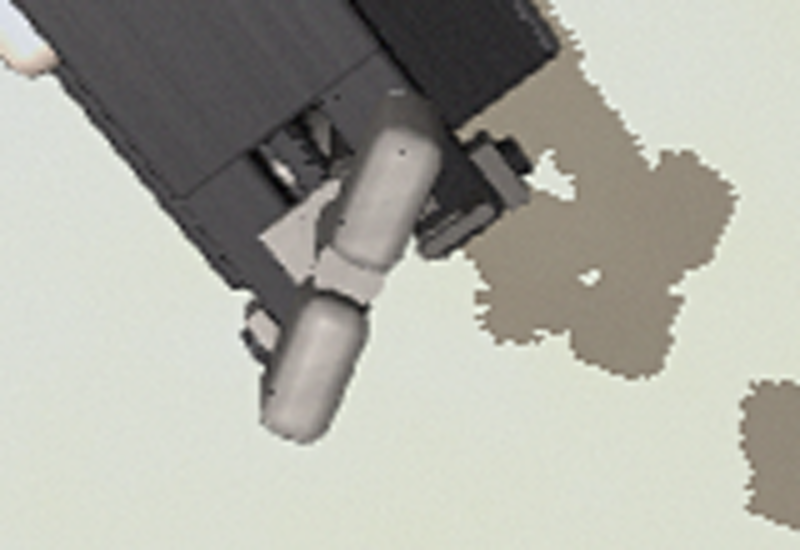

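Call:
drive_tool([
  [0,0,1.5,1.5],
  [0,0,2.3,4.3],
  [0,0,2.3,4.3],
  [0,0,2.3,4.3],
  [0,0,2.3,4.3],
], gripper=0.7)

```text
clock: 4.3
tcp_pos: [0.5403, 0.0462, 0.2077]
orientation: [1.0, -0.01, 0.001, -0.0]
ft_force: [0.4, 0.2, 1.2]
gripper_width: 0.696
```

```bash
python3 - <<'E'
from h import *
p=imaging.get_image("wrist");save(p,"w2.png")
s=monitor.observe();print(s["tcp_pos"],s["orientation"],s["qpos"].round(3))
M=R.from_quat(s["orientation"]).as_matrix();print("tool y deg",np.degrees(np.arctan2(M[1,1],M[0,1])),"x",M[:,0])
for t in ["wings","washer_face","keeper"]:
    print(t,[(np.round(w(p,d["at"]),4),round(d["score"],2)) for d in spot_in(p,t)[:2]])
for z in(.145,.155):print(proj(p,[[.539,.046,z],[.569,.045,z],[.510,.047,z]]).round(0).tolist())
for r in trace(p,"wings")[:1]:
    m=np.array(r["region"]).astype(np.uint8);ys,xs=np.nonzero(m);c,hw,a=cv2.minAreaRect(np.c_[xs,ys].astype(np.float32))
    print(c,hw,a,xs.min(),xs.max(),ys.min(),ys.max());q=unproj(p,cv2.boxPoints((c,hw,a)),.157);print(q.round(4))
f=p["frame"][60:260,200:440,::-1];cv2.imwrite("pics/c3.png",cv2.resize(f,(720,600),interpolation=cv2.INTER_CUBIC))
E
```

```text
[0.54051435 0.04617707 0.2080811 ] [ 9.99948210e-01 -1.00755286e-02  1.41975688e-03 -2.14166515e-04] [-4.400e-02  6.100e-02  1.833e+00  1.000e-03  1.245e+00  1.546e+00]
tool y deg -91.15455414712574 x [ 0.99979294 -0.02015062  0.00283505]
wings [(array([0.5376, 0.0425, 0.1553]), 0.59)]
washer_face [(array([0.5428, 0.0453, 0.1509]), 0.56)]
keeper [(array([0.5529, 0.0277, 0.1092]), 0.79)]
[[319.0, 222.0], [320.0, 176.0], [318.0, 263.0]]
[[319.0, 228.0], [320.0, 180.0], [318.0, 271.0]]
(321.5, 223.5) (95.0, 25.0) 90.0 309 334 176 271
[[0.5723 0.0511 0.157 ]
 [0.572  0.0368 0.157 ]
 [0.5107 0.0371 0.157 ]
 [0.511  0.0528 0.157 ]]
```

View pics/w2.png

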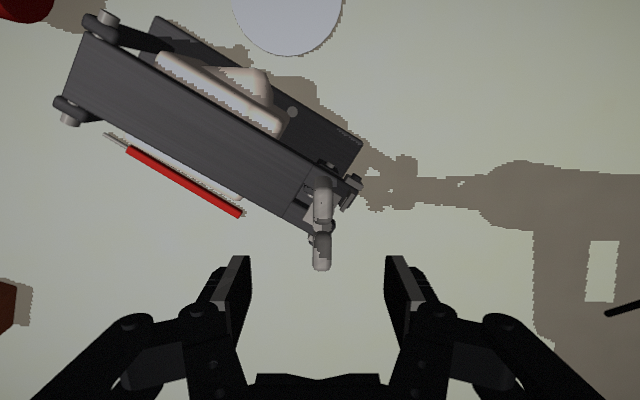

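The wings run from (324,178) to (321,270), centred between the pads (mid column about 318) and parallel to them. I'll descend and grip.

Call:
drive_tool([
  [0,0.05,1.3,0],
  [0,0.05,2.3,0],
  [0,0.05,2.4,0],
  [0,0.05,2.4,0],
])

```text
clock: 4.95
tcp_pos: [0.5399, 0.0448, 0.1355]
orientation: [1.0, -0.011, 0.0, -0.0]
ft_force: [0.7, -0.5, 0.5]
gripper_width: 0.7
```

Call:
drive_tool([
  [0,0,0,0],
  [0,0,0,0],
  [0,0,0,0],
  [0,0,0,0],
  [0,0,0,0],
  [0,0,0,0],
], gripper=0.0, newtons=50)

```text
clock: 5.55
tcp_pos: [0.5411, 0.0438, 0.1372]
orientation: [1.0, -0.011, 0.002, 0.001]
ft_force: [-1.0, -4.3, 5.4]
gripper_width: 0.129
```

```bash
cat > st.py <<'E'
from h import *
s=monitor.observe();M=R.from_quat(s["orientation"]).as_matrix()
out=np.array([-.508,-.861,0])
print("t",round(s["clock"],2),"tcp",s["tcp_pos"].round(4),"ydeg",round(np.degrees(np.arctan2(M[1,1],M[0,1])),1),"q6",s["qpos"][5].round(3),"F",s["ft_force"].round(1),"T",s["ft_torque"].round(2),"w",round(s["gripper_width"],3),"Fout",round(s["ft_force"]@out,1),"outtool units/mm",((M.T@out)/30).round(4))
E
python3 st.py
```

```text
t 5.55 tcp [0.5411 0.0438 0.1372] ydeg -91.2 q6 1.545 F [-1.  -4.3  5.4] T [-0.73  0.13 -0.17] w 0.129 Fout 4.2 outtool units/mm [-0.0163  0.0291 -0.    ]
```

Call:
drive_tool([
  [0,0,0,-1.5],
  [0,0,-0.01,-3],
  [0,0,-0.02,-4.5],
  [0,0,-0.03,-6],
  [0,0,-0.035,-7.5],
  [0,0,-0.04,-9],
  [0,0,-0.04,-9],
], newtons=80)

```text
clock: 6.25
tcp_pos: [0.5401, 0.0461, 0.1386]
orientation: [0.928, 0.373, 0.001, -0.002]
ft_force: [-2.3, 4.4, 4.7]
gripper_width: 0.115
```

```bash
python3 st.py
```

```text
t 6.25 tcp [0.5401 0.0461 0.1386] ydeg -46.2 q6 0.758 F [-2.3  4.4  4.7] T [0.86 0.57 0.09] w 0.115 Fout -2.7 outtool units/mm [-0.0321  0.009  -0.0001]
```

Call:
drive_tool([
  [0,0,-0.005,-1.2],
  [0,0,-0.005,-1.2],
  [-0.05,0.014,-0.005,-1.2],
  [-0.1,0.028,-0.005,-1.2],
  [-0.16,0.045,-0.005,-1.2],
  [-0.16,0.045,-0.005,-1.2],
  [-0.16,0.045,-0.005,-1.2],
])

```text
clock: 6.95
tcp_pos: [0.5381, 0.0438, 0.139]
orientation: [0.907, 0.42, 0.003, -0.003]
ft_force: [-0.8, 6.5, 1.7]
gripper_width: 0.122
```

```bash
python3 st.py
```

```text
t 6.95 tcp [0.5381 0.0438 0.139 ] ydeg -40.3 q6 0.646 F [-0.8  6.5  1.7] T [ 1.43 -0.17  0.08] w 0.122 Fout -5.1 outtool units/mm [-0.0328  0.0057 -0.0003]
```

Blocked after 3 mm, as expected for this height. I'll keep stepping.

Call:
drive_tool([
  [0,0,-0.008,-1.7],
  [0,0,-0.016,-3.4],
  [0,0,-0.016,-3.4],
  [-0.06,0.01,-0.016,-3.4],
  [-0.13,0.023,-0.016,-3.4],
  [-0.13,0.023,-0.016,-3.4],
  [-0.13,0.023,-0.016,-3.4],
])

```text
clock: 7.65
tcp_pos: [0.5369, 0.0438, 0.1395]
orientation: [0.837, 0.547, 0.007, -0.005]
ft_force: [0.1, 10.9, 0.4]
gripper_width: 0.119
```

```bash
python3 st.py
```

```text
t 7.65 tcp [0.5369 0.0438 0.1395] ydeg -23.6 q6 0.346 F [ 0.1 10.9  0.4] T [ 2.25 -0.27  0.18] w 0.119 Fout -9.4 outtool units/mm [-0.0331 -0.004  -0.0005]
```

Call:
drive_tool([
  [0,0,-0.008,-1.7],
  [0,0,-0.016,-3.4],
  [0,0,-0.016,-3.4],
  [-0.06,-0.008,-0.016,-3.4],
  [-0.12,-0.015,-0.016,-3.4],
  [-0.12,-0.015,-0.016,-3.4],
  [-0.12,-0.015,-0.016,-3.4],
])

```text
clock: 8.35
tcp_pos: [0.5357, 0.0439, 0.14]
orientation: [0.748, 0.663, 0.01, -0.006]
ft_force: [0.9, 10.5, 1.3]
gripper_width: 0.116
```

```bash
python3 st.py
```

```text
t 8.35 tcp [0.5357 0.0439 0.14  ] ydeg -6.9 q6 0.047 F [ 0.9 10.5  1.3] T [ 2.08 -0.18  0.18] w 0.116 Fout -9.5 outtool units/mm [-0.0305 -0.0134 -0.0008]
```

Call:
drive_tool([
  [0,0,-0.008,-1.7],
  [0,0,-0.016,-3.4],
  [0,0,-0.016,-3.4],
  [-0.06,-0.027,-0.016,-3.4],
  [-0.12,-0.054,-0.016,-3.4],
  [-0.12,-0.054,-0.016,-3.4],
  [-0.12,-0.054,-0.016,-3.4],
])

```text
clock: 9.05
tcp_pos: [0.5344, 0.0435, 0.1404]
orientation: [0.645, 0.764, 0.014, -0.006]
ft_force: [1.0, 9.5, 1.8]
gripper_width: 0.12
```

```bash
python3 st.py
```

```text
t 9.05 tcp [0.5344 0.0435 0.1404] ydeg 9.7 q6 -0.25 F [1.  9.5 1.8] T [ 2.12 -0.1   0.21] w 0.12 Fout -8.7 outtool units/mm [-0.0254 -0.0215 -0.001 ]
```

Call:
drive_tool([
  [0,0,-0.008,-1.7],
  [0,0,-0.016,-3.4],
  [0,0,-0.016,-3.4],
  [-0.05,-0.043,-0.016,-3.4],
  [-0.1,-0.086,-0.016,-3.4],
  [-0.1,-0.086,-0.016,-3.4],
  [-0.1,-0.086,-0.016,-3.4],
])

```text
clock: 9.75
tcp_pos: [0.5332, 0.0429, 0.1408]
orientation: [0.528, 0.849, 0.018, -0.004]
ft_force: [0.4, 10.6, 1.1]
gripper_width: 0.115
```

```bash
python3 st.py
```

```text
t 9.75 tcp [0.5332 0.0429 0.1408] ydeg 26.2 q6 -0.547 F [ 0.4 10.6  1.1] T [ 1.95 -0.    0.2 ] w 0.115 Fout -9.4 outtool units/mm [-0.0183 -0.0279 -0.0012]
```

Call:
drive_tool([
  [0,0,-0.008,-1.7],
  [0,0,-0.016,-3.4],
  [0,0,-0.016,-3.4],
  [-0.04,-0.055,-0.016,-3.4],
  [-0.075,-0.11,-0.016,-3.4],
  [-0.075,-0.11,-0.016,-3.4],
  [-0.075,-0.11,-0.016,-3.4],
])

```text
clock: 10.45
tcp_pos: [0.5315, 0.041, 0.1414]
orientation: [0.401, 0.916, 0.02, -0.001]
ft_force: [-3.3, 6.7, 3.7]
gripper_width: 0.115
```

```bash
python3 st.py
```

```text
t 10.45 tcp [0.5315 0.041  0.1414] ydeg 42.7 q6 -0.843 F [-3.3  6.7  3.7] T [1.36 0.29 0.16] w 0.115 Fout -4.1 outtool units/mm [-0.0096 -0.0319 -0.0013]
```

Call:
drive_tool([
  [-0.03,-0.09,0,0],
  [-0.06,-0.19,0,0],
  [-0.06,-0.19,0,0],
  [-0.06,-0.19,0,0],
])

```text
clock: 10.85
tcp_pos: [0.5296, 0.0379, 0.1411]
orientation: [0.405, 0.914, 0.023, -0.001]
ft_force: [-0.2, 8.2, 0.1]
gripper_width: 0.12
```

```bash
python3 st.py
```

```text
t 10.85 tcp [0.5296 0.0379 0.1411] ydeg 42.2 q6 -0.847 F [-0.2  8.2  0.1] T [ 1.91 -0.28  0.22] w 0.12 Fout -7.0 outtool units/mm [-0.0098 -0.0318 -0.0015]
```

Call:
drive_tool([
  [-0.03,-0.09,0,0],
  [-0.06,-0.19,0,0],
  [-0.08,-0.25,0,0],
  [-0.08,-0.25,0,0],
  [-0.08,-0.25,0,0],
])

```text
clock: 11.35
tcp_pos: [0.5275, 0.0345, 0.1408]
orientation: [0.409, 0.912, 0.028, -0.0]
ft_force: [1.6, 10.4, -0.3]
gripper_width: 0.117
```

```bash
python3 st.py
```

```text
t 11.35 tcp [0.5275 0.0345 0.1408] ydeg 41.7 q6 -0.854 F [ 1.6 10.4 -0.3] T [ 2.64 -0.71  0.26] w 0.117 Fout -9.8 outtool units/mm [-0.0101 -0.0317 -0.0018]
```

```bash
python3 - <<'E'
from h import *
p=imaging.get_image("wrist")
f=p["frame"][120:400,150:490,::-1];cv2.imwrite("pics/c4.png",cv2.resize(np.clip(f*1.6,0,255).astype(np.uint8),(680,560),interpolation=cv2.INTER_CUBIC))
E
```

```text
(no output)
```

View pics/c4.png

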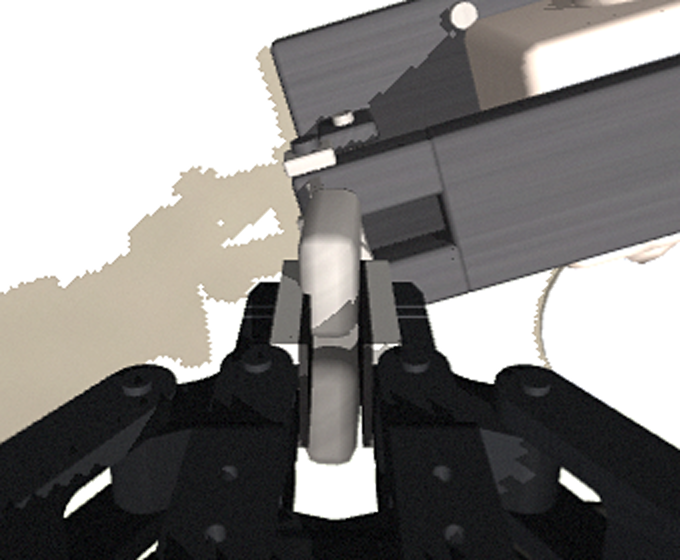

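The wings sit squarely between the pads (around (330,340)), and the slot at (405,235) is now empty, so the bolt has come through. Total pull is about 15 mm and the force is mild. I'll let go and push it from behind with closed fingers.

Call:
drive_tool([
  [0,0,0,0],
  [0,0,0,0],
  [0,0,0,0],
  [0,0,-0.5,0],
  [0,0,-1.5,0],
  [0,0,-1.7,0],
  [0,0,-1.7,0],
], gripper=0.5)

```text
clock: 12.1
tcp_pos: [0.5281, 0.0313, 0.1943]
orientation: [0.409, 0.912, 0.029, 0.002]
ft_force: [-1.0, -0.7, -0.6]
gripper_width: 0.499
```

```bash
python3 st.py; python3 - <<'E'
from h import *
piv=np.array([.5375,.0455,.03]);o=np.array([-.508,-.861,0])
for n in ["wrist","scene"]:
    p=imaging.get_image(n)
    if n=="wrist":f=p["frame"][:,100:540,::-1];cv2.imwrite("pics/c5.png",cv2.resize(np.clip(f*1.4,0,255).astype(np.uint8),(660,600)))
    for t in ["wings","washer_face","eyebolt"]:
        for d in spot_in(p,t)[:1]:
            a=w(p,d["at"]);v=a-piv;print(n,t,a.round(4),round(d["score"],2),"theta",round(np.arctan2(v@o,v[2]),3))
E
```

```text
t 12.1 tcp [0.5281 0.0313 0.1943] ydeg 41.6 q6 -0.852 F [-1.  -0.7 -0.6] T [-0.02  0.05 -0.03] w 0.499 Fout 1.1 outtool units/mm [-0.0102 -0.0317 -0.0019]
wrist wings [0.5251 0.0369 0.1615] 0.93 theta 0.104
wrist washer_face [0.5284 0.0367 0.155 ] 0.97 theta 0.098
wrist eyebolt [0.5319 0.0362 0.1556] 0.77 theta 0.086
scene wings [0.5301 0.0317 0.1472] 0.58 theta 0.133
scene eyebolt [0.5379 0.036  0.1399] 0.74 theta 0.073
```

View pics/c5.png

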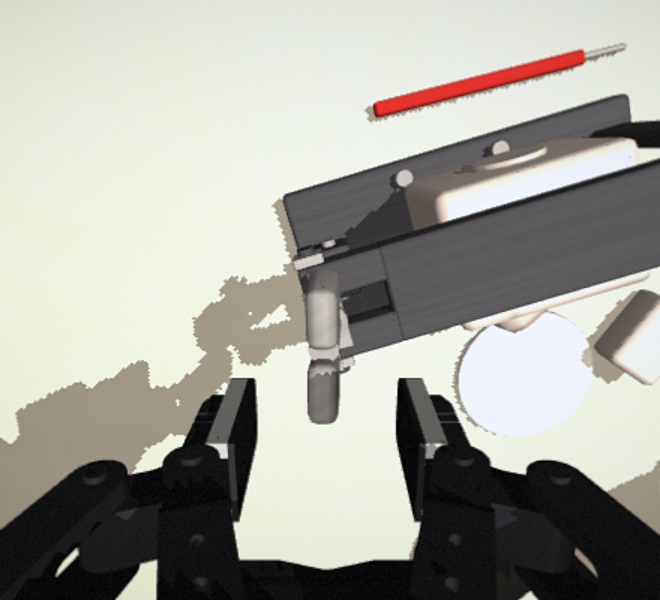

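Call:
drive_tool([
  [0.1,0.6,0,0],
  [0.16,1.2,0,0],
  [0.16,1.2,0,0],
  [0.16,1.2,0,0],
  [0.16,1.2,0.6,0],
  [0.16,1.2,1.4,0],
  [0.16,1.2,1.85,0],
  [0.16,1.2,1.85,0],
], gripper=0)

```text
clock: 13.3
tcp_pos: [0.548, 0.0622, 0.1343]
orientation: [0.409, 0.912, 0.026, -0.004]
ft_force: [-0.7, 0.4, 0.1]
gripper_width: -0.002
```

```bash
python3 st.py
```

```text
t 13.3 tcp [0.548  0.0622 0.1343] ydeg 41.7 q6 -0.798 F [-0.7  0.4  0.1] T [-0.07  0.02 -0.04] w -0.002 Fout 0.1 outtool units/mm [-0.0101 -0.0317 -0.0017]
```

Call:
drive_tool([
  [-0.06,-0.2,0,0],
  [-0.12,-0.38,0,0],
  [-0.17,-0.54,0,0],
  [-0.17,-0.54,0,0],
])

```text
clock: 13.7
tcp_pos: [0.5395, 0.0469, 0.1343]
orientation: [0.409, 0.912, 0.027, -0.003]
ft_force: [-0.4, -0.8, 0.2]
gripper_width: 0.004
```

```bash
python3 st.py
```

```text
t 13.7 tcp [0.5395 0.0469 0.1343] ydeg 41.6 q6 -0.826 F [-0.4 -0.8  0.2] T [-0.03  0.03 -0.01] w 0.004 Fout 0.9 outtool units/mm [-0.0102 -0.0317 -0.0017]
```

Call:
drive_tool([
  [-0.04,-0.12,0,0],
  [-0.08,-0.25,0,0],
  [-0.1,-0.32,0,0],
  [-0.1,-0.32,0,0],
])

```text
clock: 14.1
tcp_pos: [0.5344, 0.0379, 0.1339]
orientation: [0.409, 0.912, 0.026, -0.003]
ft_force: [1.6, 0.7, -0.5]
gripper_width: -0.001
```

```bash
python3 st.py
```

```text
t 14.1 tcp [0.5344 0.0379 0.1339] ydeg 41.6 q6 -0.844 F [ 1.6  0.7 -0.5] T [ 0.04 -0.17  0.02] w -0.001 Fout -1.4 outtool units/mm [-0.0102 -0.0317 -0.0017]
```

Call:
drive_tool([
  [-0.04,-0.12,0,0],
  [-0.08,-0.25,0,0],
  [-0.1,-0.32,0,0],
  [-0.1,-0.32,0,0],
])

```text
clock: 14.5
tcp_pos: [0.529, 0.0287, 0.1333]
orientation: [0.409, 0.912, 0.026, -0.003]
ft_force: [0.6, 0.3, -0.2]
gripper_width: -0.002
```

```bash
python3 st.py
```

```text
t 14.5 tcp [0.529  0.0287 0.1333] ydeg 41.6 q6 -0.861 F [ 0.6  0.3 -0.2] T [ 0.09 -0.07 -0.04] w -0.002 Fout -0.6 outtool units/mm [-0.0102 -0.0317 -0.0017]
```

```bash
cat > th.py <<'E'
from h import *
import sys
piv=np.array([.5375,.0455,.03]);o=np.array([-.508,-.861,0])
for n in ["wrist","scene","top"]:
    p=imaging.get_image(n)
    if len(sys.argv)>1 and n=="wrist":f=p["frame"][:,100:540,::-1];cv2.imwrite("pics/"+sys.argv[1],cv2.resize(np.clip(f*1.4,0,255).astype(np.uint8),(660,600)))
    for t in ["wings","washer_face","eyebolt"]:
        for d in spot_in(p,t)[:1]:
            a=w(p,d["at"]);v=a-piv;print(n,t,a.round(4),round(d["score"],2),"theta",round(np.arctan2(v@o,v[2]),3),"r",np.linalg.norm(v).round(3))
E
python3 th.py c6.png
```

```text
wrist wings [0.5051 0.0288 0.1501] 0.69 theta 0.251 r 0.125
wrist washer_face [0.5063 0.0292 0.1481] 0.7 theta 0.247 r 0.123
wrist eyebolt [0.5119 0.0279 0.1463] 0.96 theta 0.238 r 0.12
scene wings [0.5262 0.0182 0.1431] 0.7 theta 0.253 r 0.117
scene eyebolt [0.5274 0.0221 0.1348] 0.72 theta 0.237 r 0.108
top wings [ 0.6324 -0.3791  0.0119] 0.38 theta 1.628 r 0.435
```

View pics/c6.png

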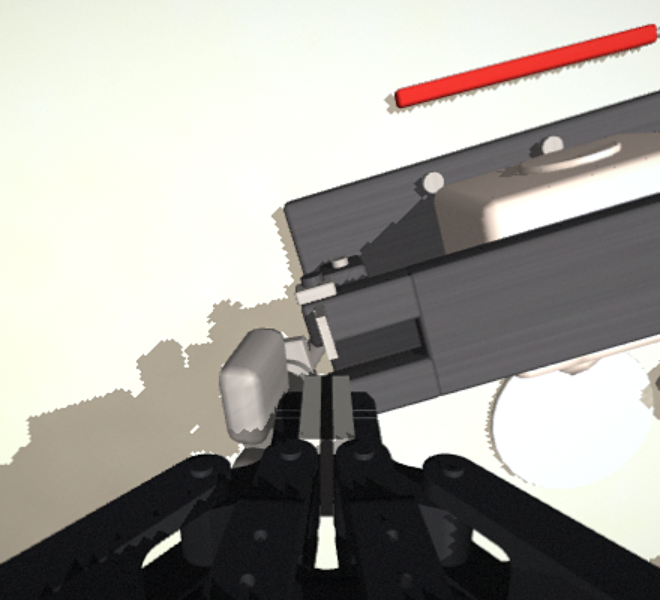

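The bolt is at about 0.25 rad, outside the fork, with the nut at (245,390) ahead of the closed fingers at (325,405). The washer is clear of the plates. I'll continue pushing along the arc.

Call:
drive_tool([
  [-0.05,-0.16,0.02,0],
  [-0.11,-0.33,0.06,0],
  [-0.17,-0.52,0.1,0],
  [-0.23,-0.72,0.16,0],
  [-0.29,-0.9,0.2,0],
  [-0.34,-1.05,0.25,0],
  [-0.34,-1.05,0.25,0],
])

```text
clock: 15.8
tcp_pos: [0.5116, 0.0002, 0.1237]
orientation: [0.41, 0.912, 0.026, -0.004]
ft_force: [0.2, 0.8, 1.0]
gripper_width: -0.001
```

```bash
cat >> st.py <<'E'
v=s["tcp_pos"]-[.5375,.0455,.03];print("out",round(v@out,4),"lat",round(v@np.array([.861,-.508,0]),4))
E
python3 st.py;python3 th.py
```

```text
t 15.8 tcp [5.116e-01 2.000e-04 1.237e-01] ydeg 41.6 q6 -0.922 F [0.2 0.8 1. ] T [-0.02 -0.01 -0.02] w -0.001 Fout -0.8 outtool units/mm [-0.0102 -0.0317 -0.0017]
out 0.0522 lat 0.0008
wrist wings [4.892e-01 1.000e-04 1.325e-01] 0.81 theta 0.555 r 0.122
wrist washer_face [0.4932 0.0015 0.1285] 0.98 theta 0.55 r 0.117
wrist eyebolt [0.4973 0.004  0.128 ] 0.76 theta 0.52 r 0.114
scene washer_face [0.5146 0.0016 0.1247] 0.67 theta 0.481 r 0.107
top washer_face [ 0.6332 -0.3823  0.0132] 0.59 theta 1.623 r 0.439
```

Call:
drive_tool([
  [-0.06,-0.2,0.14,0],
  [-0.13,-0.41,0.3,0],
  [-0.19,-0.6,0.47,0],
  [-0.255,-0.79,0.65,0],
  [-0.31,-0.95,0.85,0],
  [-0.36,-1.1,1.07,0],
  [-0.44,-1.36,1.5,0],
  [-0.44,-1.36,1.5,0],
])

```text
clock: 17.2
tcp_pos: [0.4885, -0.0335, 0.0742]
orientation: [0.41, 0.912, 0.026, -0.006]
ft_force: [-0.9, 0.2, -0.4]
gripper_width: -0.0
```

```bash
python3 st.py;python3 th.py
```

```text
t 17.2 tcp [ 0.4885 -0.0335  0.0742] ydeg 41.6 q6 -1.007 F [-0.9  0.2 -0.4] T [-0.04  0.02 -0.01] w -0.0 Fout 0.3 outtool units/mm [-0.0102 -0.0317 -0.0017]
out 0.0929 lat -0.002
wrist wings [ 0.4662 -0.0393  0.072 ] 0.59 theta 1.204 r 0.118
wrist washer_face [ 0.4742 -0.0396  0.0692] 0.91 theta 1.215 r 0.113
wrist eyebolt [ 0.4674 -0.0425  0.0748] 0.66 theta 1.189 r 0.121
scene wings [ 0.4857 -0.0488  0.0649] 0.59 theta 1.257 r 0.113
scene washer_face [ 0.6517 -0.3717  0.0089] 0.75 theta 1.641 r 0.433
scene eyebolt [ 0.4894 -0.044   0.0621] 0.41 theta 1.265 r 0.107
top washer_face [ 0.6331 -0.3825  0.0124] 0.23 theta 1.626 r 0.439
```

Call:
drive_tool([
  [-0.04,-0.12,0.2,0],
  [-0.07,-0.22,0.4,0],
  [-0.09,-0.28,0.6,0],
  [-0.1,-0.32,0.8,0],
  [-0.1,-0.32,0.88,0],
  [-0.1,-0.32,0.88,0],
])

```text
clock: 18.4
tcp_pos: [0.4865, -0.0407, 0.0497]
orientation: [0.409, 0.912, 0.026, -0.003]
ft_force: [0.4, -0.3, 0.3]
gripper_width: 0.0
```

```bash
python3 st.py;python3 th.py
```

```text
t 18.4 tcp [ 0.4865 -0.0407  0.0497] ydeg 41.6 q6 -1.029 F [ 0.4 -0.3  0.3] T [ 0.04 -0.07 -0.03] w 0.0 Fout 0.0 outtool units/mm [-0.0102 -0.0317 -0.0017]
out 0.1002 lat -0.0001
wrist washer_face [ 0.4656 -0.0444  0.0461] 0.78 theta 1.43 r 0.116
wrist eyebolt [ 0.4862 -0.0331  0.0425] 0.89 theta 1.438 r 0.095
scene wings [ 0.4786 -0.0561  0.0441] 0.57 theta 1.452 r 0.118
scene washer_face [ 0.4858 -0.0456  0.0442] 0.4 theta 1.436 r 0.106
scene eyebolt [ 0.4862 -0.0476  0.0419] 0.63 theta 1.46 r 0.107
top washer_face [0.5796 0.1117 0.0924] 0.18 theta -0.898 r 0.1
```

Call:
drive_tool([
  [0,0,0.08,0],
  [0,0,0.15,0],
  [0,0,0.15,0],
])

```text
clock: 19.3
tcp_pos: [0.4877, -0.0408, 0.0477]
orientation: [0.409, 0.912, 0.026, -0.003]
ft_force: [-4.5, -0.6, 11.0]
gripper_width: -0.006
```

Call:
drive_tool([
  [0,0,-1,0],
  [0,0,-2,0],
  [0,0,-3.5,0],
  [0,0,-5,0],
  [0,0,-5,0],
  [0,0,-5,0],
])

```text
clock: 19.9
tcp_pos: [0.4863, -0.0486, 0.199]
orientation: [0.409, 0.912, 0.026, -0.001]
ft_force: [0.9, -0.2, -1.0]
gripper_width: -0.001
```

```bash
python3 st.py;python3 th.py c7.png
```

```text
t 19.9 tcp [ 0.4863 -0.0486  0.199 ] ydeg 41.7 q6 -1.023 F [ 0.9 -0.2 -1. ] T [-0.04 -0.01 -0.03] w -0.001 Fout -0.3 outtool units/mm [-0.0101 -0.0317 -0.0017]
out 0.1071 lat 0.0037
wrist wings [ 0.4761 -0.0501  0.0478] 0.78 theta 1.415 r 0.115
wrist washer_face [ 0.4802 -0.0495  0.045 ] 0.55 theta 1.436 r 0.112
wrist eyebolt [ 0.4876 -0.0421  0.0429] 0.93 theta 1.444 r 0.102
scene washer_face [ 0.4784 -0.0498  0.0432] 0.5 theta 1.454 r 0.113
scene eyebolt [ 0.4813 -0.0534  0.0438] 0.56 theta 1.45 r 0.115
top eyebolt [0.5176 0.0126 0.0395] 0.57 theta 1.328 r 0.04
```

View pics/c7.png

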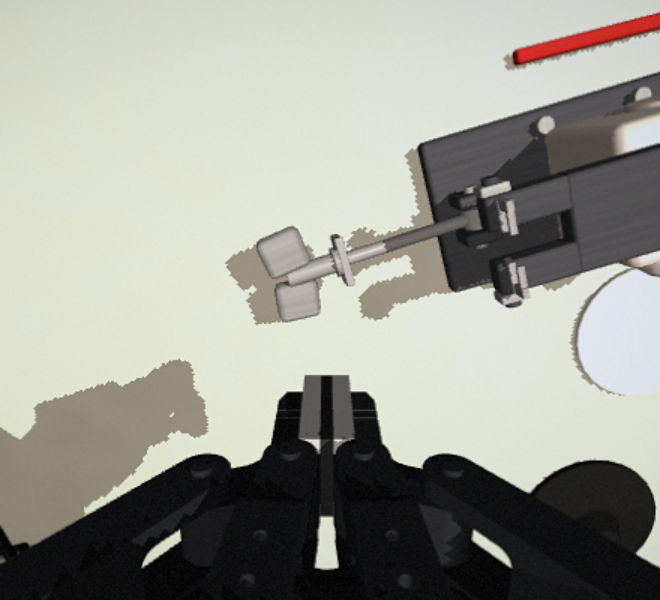

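The bolt lies out at about (340,260), down on its stop (11 N of reaction when pressed), with the nut still on the rod. The fingers at (325,410) are clear and the bystanders are undisturbed.

```bash
python3 -c "
from h import *
print(job.close_job())"
```

```text
the job is handed in; nothing more can be done
None
```

The clamp is unlatched: the eyebolt is swung out and down on its stop, and the job is handed in. It took about 20 s of the 72 s allowed. No verdict came back.

- **Unscrewing:** I gripped the wings and turned the nut counter-clockwise in small steps, pulling gently at each height. Six heights were blocked, with about 5 to 10 N at the wings. The washer came free after about 134° (2.34 rad, roughly 3.7 mm of lift).
- **Swinging out:** I then let go and pushed the bolt through the notches from behind with closed fingers, down to its stop. Force readings after the push steps stayed under about 2 N, and pressing it onto the stop gave an 11 N reaction.
- **Last checks:**
  - The wrist and scene cameras put the eyebolt at 1.42 to 1.45 rad, above the 1.3 needed.
  - The nut is still on the rod.
  - The fingers are about 150 mm above it, with no contact force.
  - The sanding disc, scribe and backing pad look undisturbed in the last picture. I did not re-measure the other things on the bench.
- **Disagreements:**
  - The top camera's weak detection gave 1.33 rad. It saw a point only 40 mm from the pivot, so I discounted it.
  - The nut's final angle comes from the tool's turn and was not measured separately. It may have shifted slightly during the push.

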